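Trip-test a relay and index its carriage to the next hole

ROBOT

A 6-joint arm with a two-finger parallel gripper is mounted at the origin on the work surface. World frame = base frame: x ahead of the robot, y to its left, z up, the work surface at z = 0. Lengths are in mm, angles in rad, forces in N, time in s.
With the tool pointing down it reaches from about 300 to 775 mm from the base axis. Payload 14.6 kg.
Tool frame: the origin (TCP) lies between the finger pads; the fingertips stand ahead of it and the grasp point (between the pads) lies 11 mm behind it (manip.finger_overhang is the z of the fingertips in the tool frame, in mm); z points along the fingers, y is the line along which they close (so a half turn about z gives the same grasp; the last joint's range is limited). The gripper opens to 94 mm and grips with 3 to 60 N. Pads are 16 mm wide; open, the fingers measure 119 mm over their backs; the gripper's body (75 mm by 177 mm) begins 78 mm behind the grasp point.
Start: joints at [1.186, 0.3, 1.521, -0, 1.321, -0.067], TCP at [171.86, 522.45, 213.446] pointing down, gripper open.
Joint ranges: [-3.03, 3.03], [-0.79, 2.21], [0.23, 2.52], [-1.04, 4.18], [0, 3.07], [-2.55, 2.55]. Speed limits (rad/s): [2.22, 2.22, 2.57, 3.14, 3.14, 3.14].

INTERFACE

Orientations are given as [roll, pitch, yaw] about the fixed x, y, z axes, in that order (R = Rz(yaw) Ry(pitch) Rx(roll)).
In Python, from cell import manip gives the robot as it stands.
- The arm moves only by the tool jog_arm, never from a script. Its argument "series" is a list of rows, each a list of 7 numbers: the shift along the world's x, y, z as a fraction of full scale, then the turn, a rotation vector about the world's x, y, z as a fraction of full scale, then the closure, from 0 (fully open) to 1 (shut). In form: [[dx, dy, dz, wx, wy, wz, fingers], ...]. A call has 1 to 8 rows; each row is the pose to reach, as a shift and turn from the pose commanded when the call began; what a row does not reach only later rows make up. Full scale, the value 1, is 120 mm for a shift and 90 degrees for a turn. A row lasts 1/12 s, in which the tool goes at most 41.7 mm and 7.16 degrees, less where a joint would pass 70% of its speed; a pose out of reach is approached as far as the arm can. A call with a number of a shift or a turn outside -1 to 1 is refused whole. A call with a gripper value outside its range is refused whole. The fingers move at their own pace and stop on an object; "grip_force" is the grip in N (left out, the last holds). Time passes only in rows, so rows that repeat a pose let the fingers close. It gives the time, the measured TCP pose, the force, the opening and the grip force at its end, in the units of the state.
- manip.read_state(): the state, without advancing time (a new reading comes with each control period).
- manip.camera(name): name is "scene" or "side" or "wrist"; returns a dict with "frame" (400x640x3 uint8, red, green, blue), "vfov" (degrees; the focal length in pixels is half the picture's height over the tangent of half this angle, whatever the lens; pixels are square), "cx", "cy" (the principal point, pixels), "R" (3x3) and "t" (3): a world point X has camera coordinates R X + t; the wrist camera has in their place "hand_eye" (4x4, takes a point from camera to tool coordinates, whose origin is the TCP and whose axes are the flange's). Camera axes: x right, y down, z forward; pixel columns grow to the right and rows downward; lengths in mm; the calibration is good to about 2 mm. The wrist camera is an equidistant fisheye: a pixel r from the principal point sees the ray r / f radians off the axis. A picture is of the moment at which its call begins: read the wrist's pose just before it. There is no depth.
- manip.sign_off(): hands the job in; it is judged then, once.
The state is a dict: "clock": time; "joints": joint angles; "qd": joint speeds; "effort": joint torques, N m; "eef_pos": TCP position; "eef_rot": TCP orientation; "wrist_force": force on the tool from outside, world axes, zero at the start; "moment": the same for the moment, N m; "finger_gap": finger opening in mm; "finger_force": force on a finger pad.
Only numpy, scipy, OpenCV 4.12 (cv2) and the standard library are available. Lean on these libraries where they do the work, as an engineer would, in place of code of your own. Each camera call takes 0.05 s, during which the arm holds its last target. There are 200 camera calls.

TASK

Test the relay on the jig's sliding carriage: press the button on its top so that its lever drops, then lift the lever back up until it catches and stays up by itself. Then pull up the lock plunger's knob, slide the carriage to the very next hole towards the tall round post, and lower the pin fully into that hole. Do not let go: finish with the fingers still gripping the knob and the pin held fully down; leave the loose things lying around undisturbed.

Things in the scene. Friction and masses are not known exactly. Their poses are not given: they have to be found in the camera images.
- jig: Fixed aluminium test jig, base plate 170 x 420 x 12 mm lying on the table; origin: centre of its underside; y along its length (slide direction), x across, z up. At start, in this frame in mm: button top (-30, 0, 135), lever hinge (-52, 0, 104), lever grip (-112, 0, 104, once fully up), plunger knob centre (55, 0, 92).
- bar (a point): Steel index bar fixed on the jig under the plunger, 32 x 240 x 18 mm, long side along the jig's y, top face 30 mm above the table. Five 12 mm holes along its middle at y = -80, -40, 0, 40, 80 mm (pitch 40 mm). This point: centre of the middle hole, on the top face.
- relay (a point): The relay, a light box 48 x 48 x 75 mm standing on the carriage, top 121 mm above the table; this point: centre of its underside; axes as the jig's; lever on its -x face. Carriage: grey plate 90 x 100 mm, top 46 mm above the table, with a 36 mm wide nose that carries the plunger.
- carriage (a joint): Slide of the carriage along the jig's y, in m: 0 = pin over the middle hole (the start, give or take 1 mm), +0.04 / -0.04 = over the next hole to either side; range +-0.082. About 2 N of friction; while the pin is down in a hole it can only rattle about 2 mm each way. Relay, button, lever and plunger ride on it.
- button (a joint): Relay test button, 0 = out, 0.006 m = fully down; spring 2 N rising to 5 N. Pushed down 4 to 6 mm it frees the lever.
- button_top (a point): Centre of the top face of the test button, a grey disc 22 mm across standing 10 mm above the relay's top; it is pressed straight down.
- lever (a joint): Relay lever, rad: 0 = upper stop (level), about 0.04 to 0.06 = caught up (its state at start), 0.6 = dropped. A light spring drops it when the button is pressed. Lifting it back needs up to about 6 N at the grip, and it must be lifted right up to the stop (0) to pass the catch; it then stays up when let go.
- lever_grip: Black cross grip at the lever's free end, a cylinder 12 mm in diameter, 18 mm long along the jig's y; origin at its centre, 60 mm from the hinge. The lever, a 6 mm steel rod, sticks out of the relay's face towards the jig's -x; dropped, the grip is 34 mm lower and 10 mm nearer to the relay. Can be pinched from above along y: the grip then turns between the fingers.
- lever_hinge (a point): Hinge of the lever (axis along the jig's y), on the relay's face; lever up is level with it.
- plunger (a joint): Lock plunger, m: 0 = pin fully down, 10 mm deep in a hole; grows as the knob is pulled up, to 0.018. Above 0.0105 the 8 mm round-ended pin is clear of the bar. A spring pushes it down, 5 N at 0 rising to 8 N.
- knob: Black knob of the lock plunger, an upright cylinder 28 mm in diameter and 32 mm high; origin at its centre, 92 mm above the table with the pin down (top at 108 mm). A steel sleeve, top at 66 mm, stands below it.
- tower: The tall round post fixed at one end of the jig (which end varies): steel, 96 mm high on a 44 x 36 mm foot, with a wider round head (32 mm). Origin: centre of its underside, in line with the holes, 180 mm from the middle hole (140 mm from the next).
- bumper: The low square block (44 x 36 x 28 mm) fixed at the jig's other end, in line with the holes, 180 mm from the middle hole. Not to be used.
- spare_relay: Loose bystander: a second relay box without lever or button, 48 x 48 x 75 mm, beyond the jig. Origin under its centre.
- flux_jar: Loose bystander: jar 48 mm across, 50 mm high. Origin under its centre.
- solder_reel: Loose bystander: steel-coloured reel 60 mm across, 40 mm high. Origin under its centre.
- parts_tray: Loose bystander: open tray 100 x 80 x 22 mm. Origin under its centre.
- driver: Loose bystander: screwdriver lying flat along its x.
- solvent: Loose bystander: white bottle 56 mm across, 110 mm high. Origin under its centre.

How it is judged (in metres and radians):
On the way, in this order (a step that is already met when the one before it is completed fails the run):
1. the test button has been pressed and the lever has dropped (value of joint lever above 0.5 rad), for 0.05 s.
2. the lever is up again, caught, and stays up untouched (value of joint lever below 0.13 rad and contact force between the fingers and lever_grip below 0.1 N), for 0.2 s.
3. the pin is pulled clear of its hole (value of joint plunger above 0.0105 m), for 0.1 s.
At the end, for the whole second after the job is handed in: The pin is fully down (within 2 mm) in the next hole towards the tall post (knob axis 140 mm from the post's axis, within 4 mm), the carriage still, the fingers still gripping the knob (over 3 N), the lever caught up (below 0.13 rad) and the button out (value of joint each of plunger, button below 0.002 m and horizontal distance between knob and tower between 0.136 and 0.144 m and contact force between the fingers and knob above 3 N and value of joint lever below 0.13 rad and velocity of joint carriage between -0.01 and 0.01 m/s); the arm keeps its last pose, push and grip.
It fails at once if a loose bystander is moved by more than 20 mm (distance of any of spare_relay, flux_jar, solder_reel, parts_tray, driver, solvent from where it was at the start of the episode above 0.02 m).
It fails at once if the carriage runs well past the next hole towards the post (horizontal distance between knob and tower below 0.122 m).
It fails at once if the carriage is slid well away from the post (horizontal distance between knob and tower above 0.2 m).
It also fails if it takes over 51 s, if anything falls off the work surface, if the arm or the gripper's body presses on something with over 40 N, if the wrist force passes 120 N, or if a joint passes its speed limit or range.

## Working session

There is one attempt and no reset: what is moved stays moved. The work goes in short steps, Python scripts to look and compute and a tool call to move; the robot and the scene stay as the last step left them, time stands still between calls to the robot, and variables do not carry over. Pictures are saved under pics/ and viewed, at most 10 in all, crops included, and the job is handed in when it is done.

Besides the shell and the picture viewer there is one more tool, called as name([rows], argument=value, ...), one row to a line, values as JSON. jog_arm: Moves the arm, as the interface text tells. Its arguments: {"type":"object","properties":{"series":{"type":"array"},"grip_force":{"type":"number"}},"required":["series"]}

```bash
mkdir -p pics; python3 - <<'E'
from cell import manip
import cv2,pickle
s=manip.read_state();print({k:s[k] for k in('clock','eef_pos','eef_rot','finger_gap','wrist_force')}, manip.finger_overhang)
d={}
for n in('scene','side'):
    c=manip.camera(n);d[n]=c;cv2.imwrite(f'pics/{n}0.png',c['frame'][:,:,::-1]);print(n,{k:v for k,v in c.items() if k!='frame'})
pickle.dump(d,open('c0.pkl','wb'))
E
```

```text
{'clock': 0.0, 'eef_pos': array([171.77125888, 522.20974888, 212.87749197]), 'eef_rot': array([-3.14041949e+00, -6.41036018e-05,  2.82379768e+00]), 'finger_gap': 94.24854041193727, 'wrist_force': array([0.03650963, 0.46406914, 0.69005957])} 8.0
scene {'vfov': 57.36596236997345, 'cx': 319.11784785375033, 'cy': 195.46293757256228, 'R': array([[-0.84760763,  0.53029325,  0.01871821],
       [ 0.35887883,  0.59889329, -0.71591397],
       [-0.39085456, -0.60009658, -0.69793754]]), 't': array([ 502.35350058, -150.85746004, 1373.63149561])}
side {'vfov': 48.32037584235661, 'cx': 311.3143225344213, 'cy': 199.06995582985718, 'R': array([[-0.99464606, -0.10330998,  0.00250319],
       [-0.06759257,  0.63206196, -0.77196433],
       [ 0.07816945, -0.76800047, -0.63566093]]), 't': array([ 650.07561369,   97.5858379 , 1062.40303178])}
```

View pics/scene0.png

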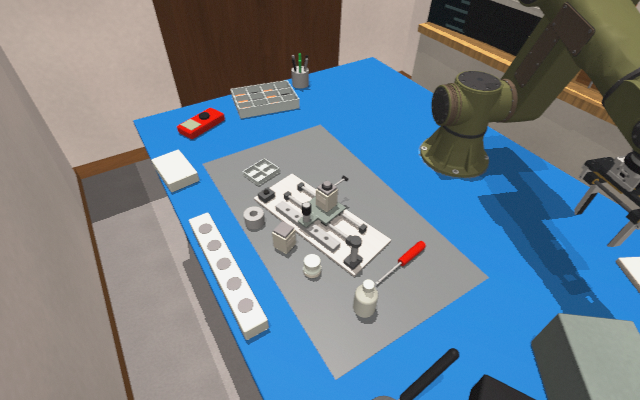

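View pics/side0.png

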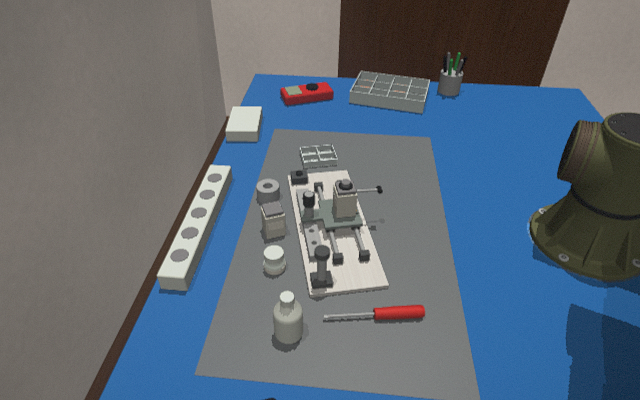

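The tower is at the jig's end towards world +y, the lever points towards the robot, and the knob is on the far side. I'll enlarge both views next.

```bash
python3 - <<'E'
import cv2,pickle
d=pickle.load(open('c0.pkl','rb'))
a=d['scene']['frame'][165:275,245:395,::-1];b=d['side']['frame'][160:300,280:400,::-1]
cv2.imwrite('pics/a.png',cv2.resize(a,None,fx=5,fy=5,interpolation=cv2.INTER_CUBIC))
cv2.imwrite('pics/b.png',cv2.resize(b,None,fx=4,fy=4,interpolation=cv2.INTER_CUBIC))
E
```

```text
(no output)
```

View pics/a.png

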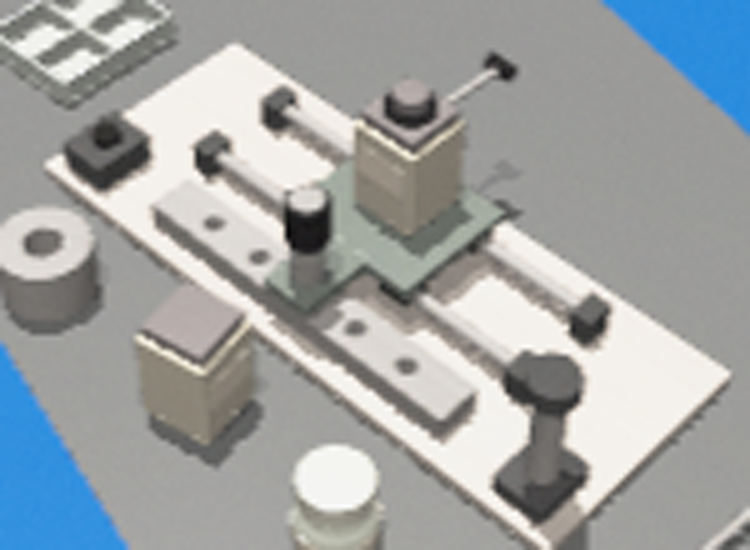

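View pics/b.png

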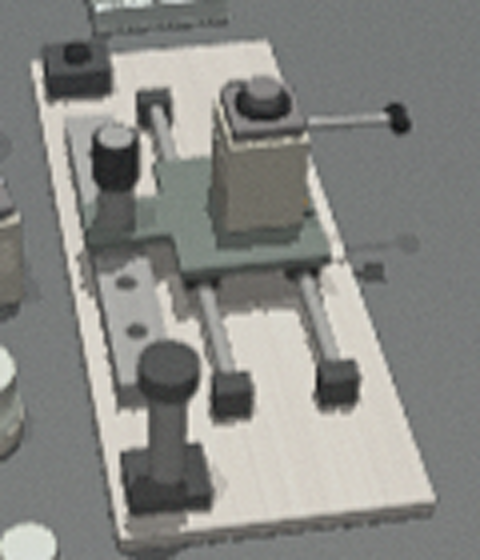

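```bash
cat > h.py <<'E'
import numpy as np,pickle
from scipy.optimize import least_squares
def proj(c,X):
    p=np.asarray(X)@np.asarray(c['R']).T+c['t'];f=200/np.tan(np.radians(c['vfov']/2))
    return p[:,:2]/p[:,2:]*f+[c['cx'],c['cy']]
def jig(q,P):
    P=np.asarray(P,float);C,S=np.cos(q[2]),np.sin(q[2])
    return P@np.array([[C,-S,0],[S,C,0],[0,0,1]]).T+[q[0],q[1],0]
E
cat > fit.py <<'E'
from h import *
d=pickle.load(open('c0.pkl','rb'))
A=[[-85,-210,12,235,43],[-85,210,12,730,375],[85,-210,12,48,165],[-30,0,135,410,92],[55,0,108,308,200],[-112,0,101,500,67],[55,-80,30,213,222],[55,-40,30,259,257],[55,40,30,355,327],[55,80,30,407,365]]
B=[[85,-210,12,35,62],[-85,-210,12,268,42],[-85,210,12,435,497],[-30,0,135,265,90],[55,0,108,118,138],[-112,0,101,400,118],[55,40,30,126,283],[55,80,30,136,331]]
A,B=np.array(A,float),np.array(B,float)
ua=(A[:,3:]+.5)/5-.5+[245,165];ub=(B[:,3:]+.5)/4-.5+[280,160]
def r(q):return np.r_[proj(d['scene'],jig(q,A[:,:3]))-ua,proj(d['side'],jig(q,B[:,:3]))-ub]
s=least_squares(lambda q:r(q).ravel(),[550,100,0],x_scale=[100,100,.1],loss='soft_l1')
print(s.x);print(r(s.x).round(1).tolist())
for n,P in dict(button=[-30,0,135],grip=[-112,0,101],knob=[55,0,92],tower=[55,180,0]).items():print(n,jig(s.x,[P])[0].round(1))
np.save('q.npy',s.x)
E
python3 fit.py
```

```text
[6.03641132e+02 1.51867325e+01 2.50857501e-01]
[[0.3, -0.5], [0.6, -0.4], [-0.8, -0.5], [0.2, -0.3], [-0.3, -0.3], [-0.0, 0.1], [0.3, 0.0], [0.2, -0.2], [0.2, 0.1], [-0.1, 0.0], [-1.1, -0.2], [0.5, -0.3], [0.3, 1.3], [-0.3, -0.9], [-0.4, -0.3], [-0.5, 0.6], [0.0, 0.1], [0.1, 0.1]]
button [574.6   7.7 135. ]
grip [495.1 -12.6 101. ]
knob [656.9  28.8  92. ]
tower [612.2 203.2   0. ]
```

jog_arm([
  [0.17,-0.21,0,0,0,0.05,1],
  [0.34,-0.43,0,0,0,0.07,1],
  [0.5,-0.64,0,0,0,0.09,1],
  [0.67,-0.86,0,0,0,0.09,1],
  [0.67,-0.86,0,0,0,0.09,1],
], grip_force=20)

```text
clock: 0.52
eef_pos: [254.5, 416.1, 213.3]
eef_rot: [-3.141, 0.0, 2.962]
wrist_force: [-0.4, 0.1, 0.0]
finger_gap: 64.2
finger_force: 0.0
```

jog_arm([
  [0.17,-0.21,0,0,0,0.05,1],
  [0.34,-0.43,0,0,0,0.07,1],
  [0.5,-0.64,0,0,0,0.09,1],
  [0.67,-0.86,0,0,0,0.09,1],
  [0.67,-0.86,0,0,0,0.09,1],
])

```text
clock: 0.93
eef_pos: [334.8, 313.1, 213.3]
eef_rot: [-3.141, 0.0, 3.103]
wrist_force: [-0.1, 0.5, 0.5]
finger_gap: 30.5
finger_force: 0.0
```

jog_arm([
  [0.17,-0.21,0,0,0,0.05,1],
  [0.34,-0.43,0,0,0,0.07,1],
  [0.5,-0.64,0,0,0,0.09,1],
  [0.67,-0.86,0,0,0,0.09,1],
  [0.67,-0.86,0,0,0,0.09,1],
])

```text
clock: 1.35
eef_pos: [415.2, 210.1, 213.2]
eef_rot: [-3.141, -0.0, -3.038]
wrist_force: [-0.5, 0.5, -0.1]
finger_gap: 0.5
finger_force: 0.0
```

jog_arm([
  [0.17,-0.21,0,0,0,0.05,1],
  [0.34,-0.43,0,0,0,0.07,1],
  [0.5,-0.64,0,0,0,0.09,1],
  [0.67,-0.86,0,0,0,0.09,1],
  [0.67,-0.86,0,0,0,0.09,1],
])

```text
clock: 1.77
eef_pos: [495.5, 107.0, 213.0]
eef_rot: [-3.141, -0.0, -2.897]
wrist_force: [0.2, -0.1, -0.6]
finger_gap: 0.9
finger_force: 0.0
```

jog_arm([
  [0.17,-0.21,0,0,0,0,1],
  [0.34,-0.43,0,0,0,0,1],
  [0.5,-0.64,-0.1,0,0,0,1],
  [0.66,-0.828,-0.3,0,0,0.004,1],
  [0.66,-0.828,-0.44,0,0,0.004,1],
  [0.66,-0.828,-0.44,0,0,0.004,1],
])

```text
clock: 2.27
eef_pos: [571.5, 10.5, 156.6]
eef_rot: [3.14, -0.006, -2.889]
wrist_force: [-0.6, 0.8, -0.4]
finger_gap: 0.6
finger_force: 0.0
```

```bash
cat > snap.py <<'E'
import sys,cv2,numpy as np
from h import *
from cell import manip
n=sys.argv[1]
s=manip.read_state();c=manip.camera('scene');e=manip.camera('side');w=manip.camera('wrist');pickle.dump((s,c,e,w),open(n+'.pkl','wb'))
f=lambda im,x0,x1,y0,y1:cv2.resize(im[y0:y1,x0:x1,::-1],(400,300),interpolation=cv2.INTER_CUBIC)
im=np.vstack([np.hstack([f(c['frame'],260,400,160,265),f(e['frame'],280,400,160,250)]),np.hstack([f(w['frame'],120,520,50,350),f(w['frame'],220,420,120,270)])])
cv2.imwrite(f'pics/{n}.png',im);print(s['clock'],s['eef_pos'],s['eef_rot'],s['wrist_force'],s['finger_gap'],{k:v for k,v in w.items() if k!='frame'})
E
python3 snap.py s1
```

```text
2.2667 [571.45049073  10.45381111 156.58237746] [ 3.13953232 -0.00603463 -2.88922592] [-0.64447682  0.83778847 -0.43096497] 0.6112702191469381 {'vfov': 65.70646984690485, 'cx': 316.5122075665502, 'cy': 199.9530417024694, 'hand_eye': array([[ 3.82456475e-04, -9.64350079e-01, -2.64629513e-01,
         7.69319053e+01],
       [ 9.99999527e-01,  1.32205215e-04,  9.63476000e-04,
         1.71296439e+00],
       [-8.94142755e-04, -2.64629756e-01,  9.64349673e-01,
        -1.71752986e+02],
       [ 0.00000000e+00,  0.00000000e+00,  0.00000000e+00,
         1.00000000e+00]])}
```

View pics/s1.png

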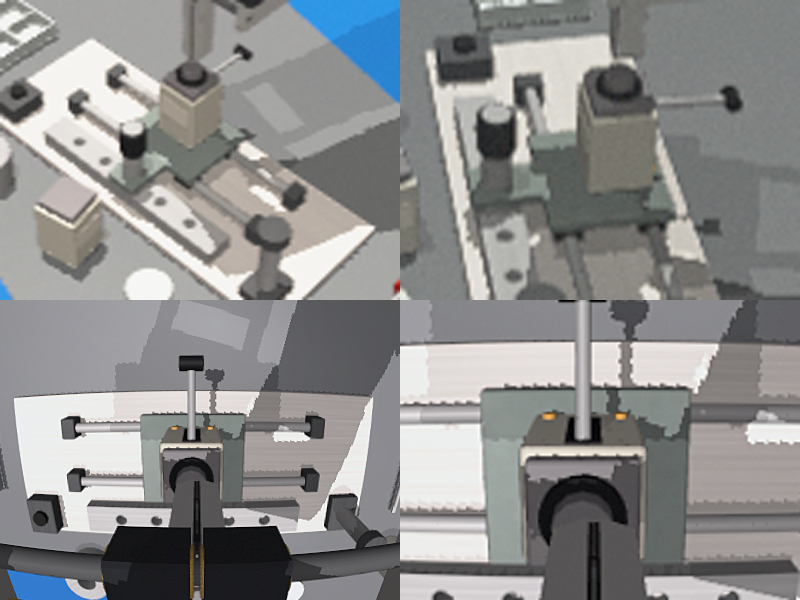

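jog_arm([
  [0,0,-0.08,0,0,0,1],
  [0,0,-0.14,0,0,0,1],
  [0,0,-0.17,0,0,0,1],
  [0,0,-0.18,0,0,0,1],
  [0,0,-0.19,0,0,0,1],
  [0,0,-0.19,0,0,0,1],
  [0,0,-0.19,0,0,0,1],
])

```text
clock: 3.0
eef_pos: [572.7, 10.3, 138.0]
eef_rot: [-3.141, 0.0, -2.888]
wrist_force: [-0.4, 0.3, 1.2]
finger_gap: 0.1
finger_force: 0.5
```

```bash
python3 snap.py s2|cut -c1-200
```

```text
3.0 [572.66042647  10.27193762 137.96801138] [-3.14146208e+00  1.97071068e-05 -2.88760913e+00] [-0.40127037  0.33830014  1.24298309] 0.10757853774468461 {'vfov': 65.70646984690485, 'cx': 316.512207566
         7.69321021e+01],
       [ 9.99999527e-01,  1.31551022e-04,  9.63467692e-04,
         1.71272906e+00],
       [-8.94307925e-04, -2.64629598e-01,  9.64349717e-01,
        -1.71753838e+02],
       [ 0.00000000e+00,  0.00000000e+00,  0.00000000e+00,
         1.00000000e+00]])}
```

View pics/s2.png

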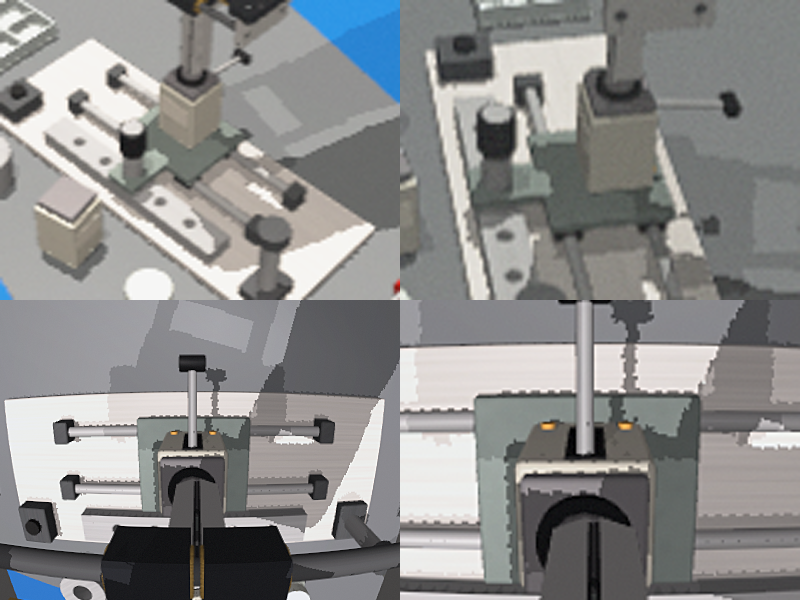

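jog_arm([
  [0,0,-0.01,0,0,0,1],
  [0,0,-0.02,0,0,0,1],
  [0,0,-0.02,0,0,0,1],
  [0,0,-0.02,0,0,0,1],
])

```text
clock: 3.48
eef_pos: [573.1, 10.2, 137.1]
eef_rot: [-3.141, 0.002, -2.888]
wrist_force: [-5.7, 0.6, 15.2]
finger_gap: 0.7
finger_force: 7.8
```

```bash
cat > grip.py <<'E'
from h import *
import cv2,sys
for n in sys.argv[1:]:
    s,c,e,w=pickle.load(open(n+'.pkl','rb'))
    for nm,fr,(x0,x1,y0,y1) in(('wrist',w,(280,350,80,190)),('side',e,(365,395,180,220))):
        g=fr['frame'][y0:y1,x0:x1].max(2)
        k,l,st,ce=cv2.connectedComponentsWithStats((g<45).astype('uint8'))
        print(n,nm,[(st[i,4],(ce[i]+[x0,y0]).round(1).tolist()) for i in range(1,k) if st[i,4]>8])
E
python3 snap.py s3|head -1|cut -c1-120;python3 grip.py s1 s2 s3
```

```text
3.4833 [573.05397009  10.16755836 137.06048024] [-3.14085132e+00  1.66145892e-03 -2.88763761e+00] [-5.67319823  0.641861
s1 wrist [(np.int32(278), [311.1, 113.1]), (np.int32(36), [304.8, 184.5]), (np.int32(45), [317.6, 184.1])]
s1 side [(np.int32(17), [379.0, 189.4])]
s2 wrist [(np.int32(314), [312.5, 113.5]), (np.int32(21), [305.7, 186.7]), (np.int32(30), [319.0, 186.5])]
s2 side [(np.int32(22), [378.7, 191.0])]
s3 wrist [(np.int32(240), [313.0, 125.5]), (np.int32(22), [305.8, 186.5]), (np.int32(30), [319.0, 186.5])]
s3 side [(np.int32(16), [373.5, 200.4])]
```

```bash
python3 - <<'E'
from h import *
q=np.load('q.npy');s,c,e,w=pickle.load(open('s3.pkl','rb'))
for th in(0,.05,.5,.6):
    X=jig(q,[[-52-60*np.cos(th),0,104-60*np.sin(th)]]);print(th,X.round(1),proj(e,X).round(1))
E
```

```text
0 [[495.1 -12.6 104. ]] [[379.2 188.8]]
0.05 [[495.2 -12.6 101. ]] [[379.1 189.8]]
0.5 [[502.3 -10.8  75.2]] [[375.  198.5]]
0.6 [[505.3 -10.   70.1]] [[373.6 200.3]]
```

jog_arm([
  [0,0,0.15,0,0,0,1],
  [0,0,0.35,0,0,0,0.6],
  [-0.2,-0.04,0.35,0,0,0,0.4],
  [-0.5,-0.11,0.35,0,0,0,0.4],
  [-0.64,-0.16,0.35,0,0,0,0.4],
  [-0.64,-0.16,0.35,0,0,0,0.4],
  [-0.64,-0.16,0.35,0,0,0,0.4],
])

```text
clock: 4.22
eef_pos: [495.9, -9.2, 177.9]
eef_rot: [-3.141, 0.001, -2.888]
wrist_force: [0.6, 0.3, 1.0]
finger_gap: 37.2
finger_force: 0.0
```

jog_arm([
  [0.08,-0.007,-0.2,0,0,0,0.4],
  [0.08,-0.007,-0.45,0,0,0,0.4],
  [0.08,-0.007,-0.7,0,0,0,0.4],
  [0.08,-0.007,-0.85,0,0,0,0.4],
  [0.08,-0.007,-0.9,0,0,0,0.4],
  [0.08,-0.007,-0.915,0,0,0,0.4],
  [0.08,-0.007,-0.915,0,0,0,0.4],
])

```text
clock: 4.8
eef_pos: [506.2, -9.7, 68.0]
eef_rot: [-3.141, 0.0, -2.887]
wrist_force: [0.1, 0.0, 0.4]
finger_gap: 56.2
finger_force: 0.0
```

jog_arm([
  [0,0,0,0,0,0,1],
  [0,0,0,0,0,0,1],
  [0,0,0,0,0,0,1],
  [0,0,0,0,0,0,1],
  [0,0,0,0,0,0,1],
  [0,0,0,0,0,0,1],
  [0,0,0,0,0,0,1],
  [0,0,0,0,0,0,1],
], grip_force=25)

```text
clock: 5.47
eef_pos: [505.5, -9.7, 67.8]
eef_rot: [-3.142, 0.0, -2.888]
wrist_force: [-0.1, -0.1, 1.2]
finger_gap: 17.8
finger_force: 25.0
```

jog_arm([
  [-0.025,-0.006,0.044,0,0,0,1],
  [-0.045,-0.012,0.088,0,0,0,1],
  [-0.062,-0.016,0.135,0,0,0,1],
  [-0.075,-0.019,0.183,0,0,0,1],
  [-0.083,-0.021,0.235,0,0,0,1],
  [-0.085,-0.022,0.283,0,0,0,1],
  [-0.085,-0.022,0.3,0,0,0,1],
  [-0.085,-0.022,0.3,0,0,0,1],
])

```text
clock: 6.13
eef_pos: [495.0, -12.4, 104.2]
eef_rot: [-3.142, -0.0, -2.888]
wrist_force: [-3.2, -1.5, -2.7]
finger_gap: 17.7
finger_force: 25.0
```

jog_arm([
  [0,0,0.01,0,0,0,1],
  [0,0,0.02,0,0,0,1],
  [0,0,0.02,0,0,0,1],
  [0,0,0.02,0,0,0,1],
])

```text
clock: 6.47
eef_pos: [495.1, -12.4, 105.9]
eef_rot: [3.142, -0.0, -2.888]
wrist_force: [-3.5, -2.2, -3.5]
finger_gap: 17.7
finger_force: 25.0
```

```bash
python3 snap.py s4|head -1|cut -c1-160;python3 grip.py s4
```

```text
6.4667 [495.12853424 -12.40875212 105.87854188] [ 3.14150081e+00 -4.77768470e-04 -2.88759632e+00] [-3.51192699 -2.21023712 -3.52900593] 17.704727019648516 {'vfo
s4 wrist []
s4 side []
```

```bash
python3 - <<'E'
import cv2,pickle,numpy as np
s,c,e,w=pickle.load(open('s4.pkl','rb'))
f=lambda im,x0,x1,y0,y1:cv2.resize(im[y0:y1,x0:x1,::-1],(400,300),interpolation=cv2.INTER_CUBIC)
cv2.imwrite('pics/s4b.png',np.vstack([np.hstack([f(c['frame'],310,370,155,200),f(e['frame'],330,410,165,225)]),np.hstack([f(w['frame'],120,520,50,350),f(w['frame'],240,400,80,200)])]))
E
```

```text
(no output)
```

View pics/s4b.png

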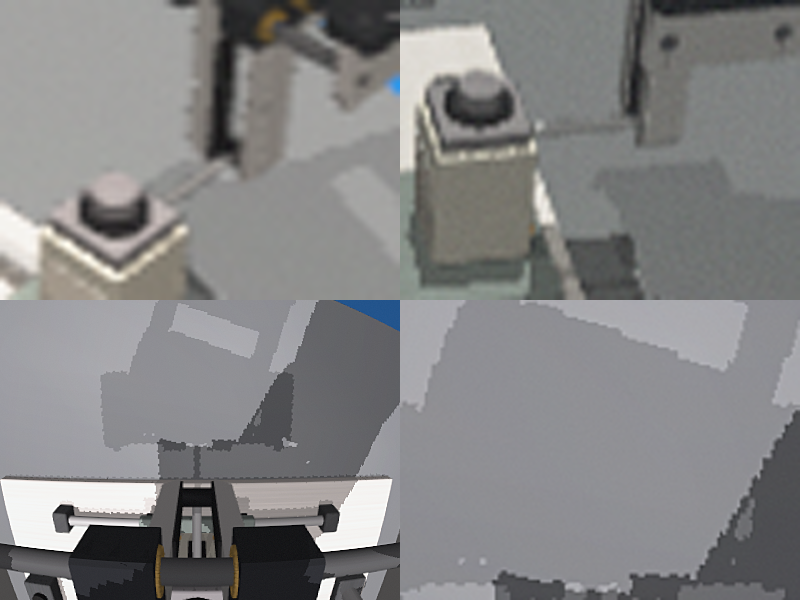

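jog_arm([
  [0,0,0.015,0,0,0,1],
  [0,0,0.03,0,0,0,1],
  [0,0,0.03,0,0,0,1],
  [0,0,0.03,0,0,0,1],
])

```text
clock: 6.95
eef_pos: [495.2, -12.3, 109.1]
eef_rot: [3.141, -0.0, -2.888]
wrist_force: [1.9, -2.0, -17.5]
finger_gap: 17.4
finger_force: 25.0
```

jog_arm([
  [0,0,0,0,0,0,1],
  [0,0,0,0,0,0,0.4],
  [0,0,0,0,0,0,0.4],
  [0,0,0,0,0,0,0.4],
  [0,0,0,0,0,0,0.4],
  [0,0,0,0,0,0,0.4],
  [0,0,0,0,0,0,0.4],
])

```text
clock: 7.53
eef_pos: [495.4, -12.4, 110.0]
eef_rot: [-3.141, 0.001, -2.888]
wrist_force: [-0.1, 0.1, 0.0]
finger_gap: 53.8
finger_force: 0.0
```

jog_arm([
  [0,0,0.2,0,0,0,0.4],
  [0,0,0.45,0,0,0,0.3],
  [0,0,0.7,0,0,0,0.3],
  [0,0,0.8,0,0,0,0.3],
  [0,0,0.8,0,0,0,0.3],
])

```text
clock: 7.95
eef_pos: [496.4, -12.5, 208.7]
eef_rot: [-3.14, 0.005, -2.888]
wrist_force: [-0.2, 0.2, -0.1]
finger_gap: 65.5
finger_force: 0.0
```

```bash
python3 snap.py s5|head -1|cut -c1-160;python3 grip.py s5
```

```text
7.95 [496.39516441 -12.48293368 208.70340441] [-3.13973705  0.00505397 -2.88758787] [-0.16052494  0.18479406 -0.06404739] 65.48069299748946 {'vfov': 65.70646984
s5 wrist []
s5 side [(np.int32(22), [379.1, 189.2])]
```

jog_arm([
  [0.25,0.065,0,0,0,0,0.3],
  [0.5,0.13,0,0,0,0,0.3],
  [0.75,0.19,0,0,0,0,0.3],
  [1,0.26,0,0,0,0,0.3],
  [1,0.26,0,0,0,0,0.3],
])

```text
clock: 8.52
eef_pos: [617.7, 20.0, 202.1]
eef_rot: [3.14, -0.004, -2.887]
wrist_force: [-1.3, 0.6, -0.1]
finger_gap: 66.0
finger_force: 0.0
```

jog_arm([
  [0.2,0.05,0,0,0,0,0.3],
  [0.345,0.086,-0.1,0,0,0,0.3],
  [0.345,0.086,-0.2,0,0,0,0.3],
  [0.345,0.086,-0.4,0,0,0,0.3],
  [0.345,0.086,-0.55,0,0,0,0.3],
  [0.345,0.086,-0.55,0,0,0,0.3],
  [0.345,0.086,-0.55,0,0,0,0.3],
])

```text
clock: 9.1
eef_pos: [655.6, 28.9, 138.3]
eef_rot: [3.141, -0.003, -2.888]
wrist_force: [0.8, 0.7, 1.3]
finger_gap: 65.7
finger_force: 0.0
```

```bash
python3 snap.py s6|head -1|cut -c1-160
```

```text
9.1 [655.58559753  28.93364634 138.28286333] [ 3.14081901e+00 -3.01542313e-03 -2.88779495e+00] [0.76375141 0.74234041 1.28912332] 65.70239907392138 {'vfov': 65.
```

View pics/s6.png

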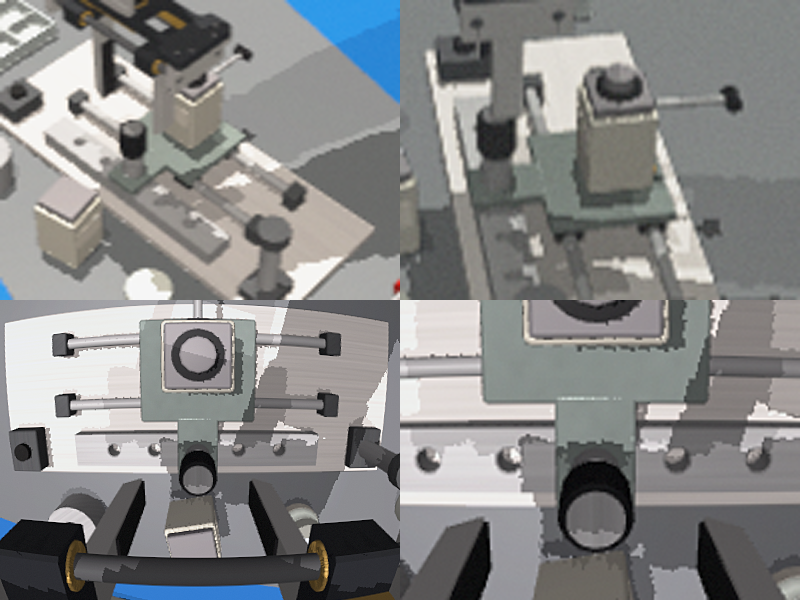

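```bash
python3 - <<'E'
from h import *
from scipy.spatial.transform import Rotation as R
s,c,e,w=pickle.load(open('s6.pkl','rb'))
f=200/np.tan(np.radians(w['vfov']/2));H=w['hand_eye'];Rt=R.from_euler('xyz',s['eef_rot']).as_matrix()
for u,v,z in((319,229,108),(319,128/1.0-0,135)):
    d=np.array([u-w['cx'],v-w['cy']]);r=np.hypot(*d);a=r/f
    k=np.r_[d/r*np.sin(a),np.cos(a)]
    k=Rt@H[:3,:3]@k;o=Rt@H[:3,3]+s['eef_pos'];print((o+k*(z-o[2])/k[2]).round(1))
E
```

```text
[654.1  32.3 108. ]
[586.3  14.3 135. ]
```

jog_arm([
  [0,0.008,-0.1,0,0,0,0.3],
  [0,0.008,-0.25,0,0,0,0.3],
  [0,0.008,-0.38,0,0,0,0.3],
  [0,0.008,-0.44,0,0,0,0.3],
  [0,0.008,-0.46,0,0,0,0.3],
  [0,0.008,-0.46,0,0,0,0.3],
])

```text
clock: 9.75
eef_pos: [656.6, 30.1, 84.2]
eef_rot: [3.141, -0.0, -2.888]
wrist_force: [-0.5, 0.7, 0.1]
finger_gap: 65.6
finger_force: 0.0
```

jog_arm([
  [0,0,0,0,0,0,0.6],
  [0,0,0,0,0,0,0.7],
  [0,0,0,0,0,0,0.8],
  [0,0,0,0,0,0,1],
  [0,0,0,0,0,0,1],
  [0,0,0,0,0,0,1],
  [0,0,0,0,0,0,1],
], grip_force=35)

```text
clock: 10.33
eef_pos: [656.7, 30.1, 84.6]
eef_rot: [-3.142, 0.0, -2.888]
wrist_force: [0.4, -0.2, 1.3]
finger_gap: 27.4
finger_force: 35.0
```

jog_arm([
  [0,0,0.03,0,0,0,1],
  [0,0,0.06,0,0,0,1],
  [0,0,0.09,0,0,0,1],
  [0,0,0.12,0,0,0,1],
  [0,0,0.125,0,0,0,1],
  [0,0,0.125,0,0,0,1],
  [0,0,0.125,0,0,0,1],
])

```text
clock: 10.92
eef_pos: [656.6, 30.1, 99.2]
eef_rot: [3.142, -0.0, -2.888]
wrist_force: [2.7, -0.7, -9.7]
finger_gap: 27.2
finger_force: 35.0
```

jog_arm([
  [-0.01,0.04,0,0,0,0,1],
  [-0.026,0.1,0,0,0,0,1],
  [-0.043,0.167,0,0,0,0,1],
  [-0.06,0.233,0,0,0,0,1],
  [-0.074,0.287,0,0,0,0,1],
  [-0.082,0.319,0,0,0,0,1],
  [-0.082,0.319,0,0,0,0,1],
  [-0.082,0.319,0,0,0,0,1],
])

```text
clock: 11.58
eef_pos: [646.5, 69.1, 99.3]
eef_rot: [3.141, -0.001, -2.887]
wrist_force: [0.8, 2.0, -8.6]
finger_gap: 27.2
finger_force: 35.0
```

jog_arm([
  [0,0,-0.03,0,0,0,1],
  [0,0,-0.05,0,0,0,1],
  [0,0,-0.065,0,0,0,1],
  [0,0,-0.065,0,0,0,1],
  [0,0,-0.065,0,0,0,1],
])

```text
clock: 12.0
eef_pos: [646.7, 68.3, 91.5]
eef_rot: [3.141, -0.0, -2.888]
wrist_force: [-0.7, 1.8, -6.0]
finger_gap: 27.6
finger_force: 35.0
```

jog_arm([
  [0,0,-0.02,0,0,0,1],
  [0,0,-0.04,0,0,0,1],
  [0,0,-0.06,0,0,0,1],
  [0,0,-0.07,0,0,0,1],
  [0,0,-0.07,0,0,0,1],
  [0,0,-0.07,0,0,0,1],
])

```text
clock: 12.5
eef_pos: [647.0, 68.2, 84.6]
eef_rot: [-3.141, 0.001, -2.888]
wrist_force: [-6.4, -0.0, 5.9]
finger_gap: 27.3
finger_force: 35.0
```

```bash
python3 snap.py s7|head -1|cut -c1-160;python3 grip.py s7; python3 - <<'E'
from h import *
import cv2
q=np.load('q.npy');s,c,e,w=pickle.load(open('s7.pkl','rb'))
print('exp grip',proj(e,jig(q,[[-112,40,101]])))
f=lambda im,x0,x1,y0,y1:cv2.resize(im[y0:y1,x0:x1,::-1],(400,300),interpolation=cv2.INTER_CUBIC)
cv2.imwrite('pics/s7b.png',np.vstack([np.hstack([f(c['frame'],260,400,160,265),f(e['frame'],280,400,170,260)]),np.hstack([f(w['frame'],120,520,50,350),f(w['frame'],220,420,120,270)])]))
E
```

```text
12.5 [647.03160971  68.18891798  84.57148401] [-3.14111901e+00  8.73875504e-04 -2.88769481e+00] [-6.37771555 -0.03730205  5.85999707] 27.32837338039558 {'vfov':
s7 wrist [(np.int32(16), [343.1, 89.6]), (np.int32(109), [336.8, 113.6])]
s7 side [(np.int32(19), [383.6, 200.3])]
exp grip [[383.72051334 200.53453113]]
```

View pics/s7b.png

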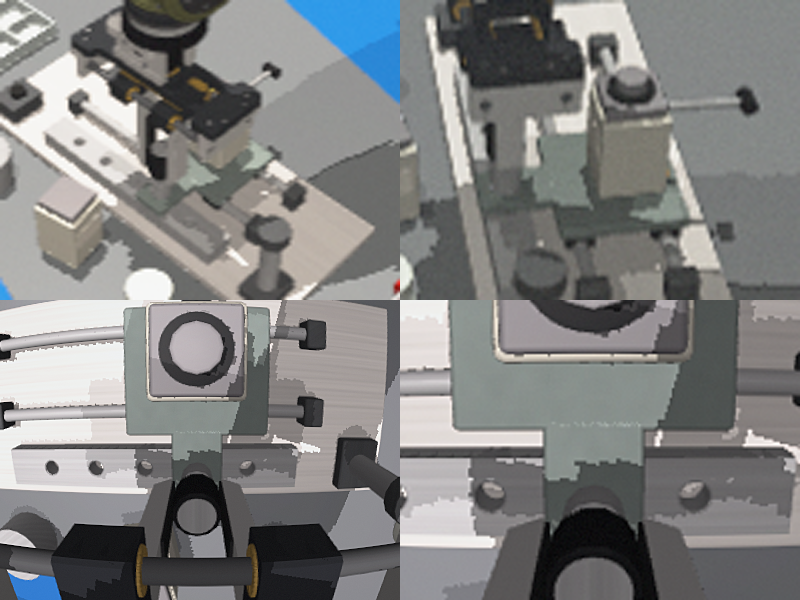

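jog_arm([
  [0,0,-0.004,0,0,0,1],
  [0,0,-0.004,0,0,0,1],
  [0,0,-0.004,0,0,0,1],
  [0,0,-0.004,0,0,0,1],
  [0,0,-0.004,0,0,0,1],
  [0,0,-0.004,0,0,0,1],
])

```text
clock: 13.15
eef_pos: [647.1, 68.2, 84.5]
eef_rot: [-3.141, 0.001, -2.888]
wrist_force: [-7.7, -0.4, 10.1]
finger_gap: 27.6
finger_force: 35.0
```

The pin has bottomed out: the downward push is met with 10 N and the height is the same as at the start. I'm handing in.

```bash
python3 -c "
from cell import manip
print(manip.sign_off())"
```

```text
the job is handed in; nothing more can be done
None
```

I pressed the button, lifted the lever until it caught, and moved the pin one hole towards the tall post; it is held fully down in the grip, and the job is handed in at about 13 s (no verdict was returned).

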